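# Pack the soap and click both soap cases shut

### The job

Lay the yellow soap bar flat in the empty blue soap case without dropping it, then close both the blue and the lime case, pressing each cover down until its catch holds it shut. The pink soap stays in the lime case, and the other things on the table must be left where they are.

Things in the scene. Friction and masses are not known exactly. Their poses are not given: they have to be found in the camera images.
- blue_case: Lower half of the blue clamshell soap case, fixed to the table. 110 long (own x) by 84 wide (own y), walls 3 thick and 20 high, floor 4 thick, inside 104 x 78. Origin: centre of its underside, z up. The cover is hinged on its +x end; the sprung catch is at the -x end and sticks out 26 beyond the wall. It starts empty. The whole case may stand turned.
- blue_case_seat (a point): centre of the blue case's inner floor, 4 above the table
- blue_case_hinge (a point): middle of the blue cover's hinge axis: 55 along the case's +x from its centre, 20 above the table; axis along the case's y
- blue_cover (a joint): angle of the blue cover, rad: 0 shut, 1.57 upright, 1.75 to 2.0 at the start (leaning back beyond the hinge), stop at 2.05. A weak spring lifts the cover open unless the catch holds it. The catch clicks in over the last 0.06 rad under about 10 N of push down near the free edge; held, the cover rests at 0 to 0.02.
- blue_cover_pad (a point): dark thumb patch, 18 x 44, on the outer face of the blue cover, 92 from the hinge, 18 from the free edge: the place to press. Its z axis points out of that face. The cover is a shallow dome 110 x 84 with sides 26 deep; its outer face lies 28 from the hinge plane (48 above the table when shut).
- lime_case: Lower half of the lime clamshell soap case, fixed to the table. 110 long (own x) by 84 wide (own y), walls 3 thick and 20 high, floor 4 thick, inside 104 x 78. Origin: centre of its underside, z up. The cover is hinged on its +x end; the sprung catch is at the -x end and sticks out 26 beyond the wall. It starts with the pink soap lying in it. The whole case may stand turned.
- lime_case_seat (a point): centre of the lime case's inner floor, 4 above the table
- lime_case_hinge (a point): middle of the lime cover's hinge axis: 55 along the case's +x from its centre, 20 above the table; axis along the case's y
- lime_cover (a joint): angle of the lime cover, rad: 0 shut, 1.57 upright, 1.75 to 2.0 at the start (leaning back beyond the hinge), stop at 2.05. A weak spring lifts the cover open unless the catch holds it. The catch clicks in over the last 0.06 rad under about 10 N of push down near the free edge; held, the cover rests at 0 to 0.02.
- lime_cover_pad (a point): dark thumb patch, 18 x 44, on the outer face of the lime cover, 92 from the hinge, 18 from the free edge: the place to press. Its z axis points out of that face. The cover is a shallow dome 110 x 84 with sides 26 deep; its outer face lies 28 from the hinge plane (48 above the table when shut).
- yellow_soap: yellow soap bar, 76 long (own x), 52 wide (own y), 32 high, 0.12 kg, loose on the table between the cases. Origin: centre of its underside, z up.
- pink_soap: pink soap bar, 76 long (own x), 52 wide (own y), 32 high, 0.12 kg, lying in the lime case from the start. Origin: centre of its underside, z up.
- red_bottle: bystander: small red dropper bottle, pointed white cap, diameter 38, height 88. Origin: centre of its underside.
- green_bottle: bystander: small dark green dropper bottle, pointed white cap, diameter 38, height 88. Origin: centre of its underside.
- black_pot: bystander: open black plastic pot, diameter 80, height 45. Origin: centre of its underside.
- flower_soap: bystander: cream flower-shaped soap, about 76 across, height 27. Origin: centre of its underside.
- round_soap: bystander: pale green round soap, diameter 72, height 35. Origin: centre of its underside.
Things that resemble listed ones, but are neither listed nor needed, are in the scene too. What is shaped like the pink_soap but purple is not meant.

How it is judged:
On the way, in this order (a step that is already met when the one before it is completed fails the run):
1. the yellow soap lies flat in the open blue case, let go (x of yellow_soap in the frame of blue_case between -0.03 and 0.03 m and y of yellow_soap in the frame of blue_case between -0.03 and 0.03 m and z of yellow_soap in the frame of blue_case below 0.009 m and angle between yellow_soap's own z axis and vertical below 0.12 rad and value of joint blue_cover above 0.5 rad and contact force between the fingers and yellow_soap below 0.1 N), for 0.2 s.
2. both covers are held shut (value of joint each of blue_cover, lime_cover below 0.035 rad), for 0.2 s.
At the end, for the whole second after the job is handed in: Both covers stay shut by themselves (below 0.035 rad), the yellow soap lies at rest in the blue case and the pink soap in the lime case, each within 30 mm of the case's centre along and across, underside within 5 mm of the floor and tilted less than 0.12 rad (all of step 2 and x of yellow_soap in the frame of blue_case between -0.03 and 0.03 m and y of yellow_soap in the frame of blue_case between -0.03 and 0.03 m and z of yellow_soap in the frame of blue_case below 0.009 m and angle between each of yellow_soap, pink_soap's own z axis and vertical below 0.12 rad and x of pink_soap in the frame of lime_case between -0.03 and 0.03 m and y of pink_soap in the frame of lime_case between -0.03 and 0.03 m and z of pink_soap in the frame of lime_case below 0.009 m and linear speed of each of yellow_soap, pink_soap below 0.02 m/s); the robot touches nothing.
It fails at once if the yellow soap is dropped or thrown (moves faster than 0.8 m/s with no finger on it) (linear speed of yellow_soap above 0.8 m/s and contact force between the fingers and yellow_soap below 0.05 N).
It fails at once if a bystander is shifted more than 40 mm or tipped over (distance of any of red_bottle, green_bottle, black_pot, flower_soap, round_soap from where it was at the start of the episode above 0.04 m or angle between any of red_bottle, green_bottle, black_pot, flower_soap, round_soap's own z axis and vertical above 0.6 rad).
It also fails if it takes over 69 s, if anything falls off the work surface, if the arm or the gripper's body presses on something with over 40 N, if the wrist force passes 120 N, or if a joint passes its speed limit or range.

### The arm

A 6-joint arm with a two-finger parallel gripper is mounted at the origin on the work surface. World frame = base frame: x ahead of the robot, y to its left, z up, the work surface at z = 0. Lengths are in m, angles in rad, forces in N, time in s.
With the tool pointing down it reaches from about 0.3 to 1 m from the base axis. Payload 5.1 kg.
Tool frame: the origin (TCP) lies at the very end of the fingers, on their centre line; the grasp point (between the pads) lies 19 mm behind it (grip_depth is the z of the grasp point in the tool frame, in m); z points along the fingers, y is the line along which they close (so a half turn about z gives the same grasp; the last joint's range is limited). The gripper opens to 95 mm and grips with 3 to 60 N. Pads are 20 mm wide; open, the fingers measure 119 mm over their backs; the gripper's body (75 mm by 180 mm) begins 59 mm behind the grasp point.
Start: joints at [-1.378, 0.124, 1.65, -0, 1.367, -0.083], TCP at [0.177, -0.625, 0.215] pointing down, gripper open.
Joint ranges: [-2.61, 2.61], [-1.02, 2.33], [0.03, 2.71], [-1.35, 4.49], [0.32, 2.68], [-2.91, 2.91]. Speed limits (rad/s): [2.57, 2.57, 3.14, 3.14, 3.14, 3.14].

### API

Orientations are given as a unit quaternion [x, y, z, w].
In Python, from workcell import observe, snapshot, sign_off, grip_depth gives the robot as it stands.
- The arm moves only by the tool drive_tool, never from a script. Its argument "targets" is a list of rows, each a list of 3 entries, a list of its own where there are three numbers: the opening, from -1 (shut) to 1 (fully open), then the shift along the tool's x, y, z in mm, then the turn, a rotation vector about the tool's x, y, z in degrees. A call has exactly 10 rows; each row shifts and turns the commanded pose from where the row before left it, along the tool's axes as they then stand; what a row does not reach is not made up. A row lasts 1/12 s, in which the tool goes at most 41.7 mm and 7.16 degrees, less where a joint would pass 70% of its speed; a pose out of reach is approached as far as the arm can. A call with a gripper value outside its range is refused whole. The fingers move at their own pace and stop on an object; the grip force is fixed at half the most. Time passes only in rows, so rows that do not move let the fingers close, or fill a call up. It gives the time, the measured TCP pose, the force, the opening and the grip force at its end, in the units of the state.
- observe(): the state, without advancing time (a new reading comes with each control period).
- snapshot(name): name is "scene" or "top" or "wrist"; returns a dict with "img" (384x512x3 uint8, red, green, blue), "mtx" (3x3 intrinsics, pixels), "world_to_cam" (4x4, takes a point from world to camera coordinates); the wrist camera has in their place "hand_eye" (4x4, takes a point from camera to tool coordinates, whose origin is the TCP and whose axes are the flange's). Camera axes: x right, y up, looking along -z (the intrinsics and any distortion apply to the point x, -y, -z); pixel columns grow to the right and rows downward; lengths in m; the calibration is good to about 2 mm. A picture is of the moment at which its call begins: read the wrist's pose just before it. There is no depth.
- sign_off(): hands the job in; it is judged then, once.
The state is a dict: "t": time; "q": joint angles; "joint_velocities": joint speeds; "effort": joint torques, N m; "ee_pos": TCP position; "tool_rot": TCP orientation; "contact_force": force on the tool from outside, world axes, zero at the start; "moment": the same for the moment, N m; "finger_gap": finger opening in m; "grasp_force": force on a finger pad.
Only numpy, scipy, OpenCV 4.12 (cv2) and the standard library are available. Lean on these libraries where they do the work, as an engineer would, in place of code of your own. Each camera call takes 0.05 s, during which the arm holds its last target. There are 200 camera calls.

## Working session

There is one attempt and no reset: what is moved stays moved. The work goes in short steps, Python scripts to look and compute and a tool call to move; the robot and the scene stay as the last step left them, time stands still between calls to the robot, and variables do not carry over. Pictures are saved under pics/ and viewed, at most 12 in all, crops included, and the job is handed in when it is done.

Besides the shell and the picture viewer there is one more tool, called after "Emit:" as name(argument=value, ...) on one line, values as JSON. drive_tool: Moves the arm, as the interface text tells. Its arguments: {"type":"object","properties":{"targets":{"type":"array"}},"required":["targets"]}

```bash
mkdir -p pics; ls
cat > h.py <<'E'
import numpy as np, cv2
from scipy.spatial.transform import Rotation as R
from workcell import observe, snapshot, sign_off, grip_depth
def save(name,f):
    s=snapshot(name); cv2.imwrite(f'pics/{f}.png',s['img'][:,:,::-1]); np.savez(f'pics/{f}.npz',**{k:v for k,v in s.items()}); return s
def onplane(f,u,v,z):
    s=np.load(f'pics/{f}.npz'); K=s['mtx']; T=s['world_to_cam']; C=np.linalg.inv(T)
    d=np.linalg.inv(K)@[u,v,1]; d=C[:3,:3]@[d[0],-d[1],-d[2]]; o=C[:3,3]; return o+d*(z-o[2])/d[2]
def ray(f,u,v):
    s=np.load(f'pics/{f}.npz'); C=np.linalg.inv(s['world_to_cam'])
    d=np.linalg.inv(s['mtx'])@[u,v,1]; d=C[:3,:3]@[d[0],-d[1],-d[2]]; return C[:3,3],d/np.linalg.norm(d)
def tri(rays):
    A=sum(np.eye(3)-np.outer(d,d) for o,d in rays); b=sum((np.eye(3)-np.outer(d,d))@o for o,d in rays); p=np.linalg.solve(A,b)
    return p,[np.linalg.norm((np.eye(3)-np.outer(d,d))@(p-o)) for o,d in rays]
def proj(f,p):
    s=np.load(f'pics/{f}.npz'); c=s['world_to_cam']@[*p,1]; x=s['mtx']@[c[0],-c[1],-c[2]]; return x[:2]/x[2]
E
python3 - <<'E'
from h import *
print(observe(),grip_depth)
a=save('top','top0');b=save('scene','sc0')
for s in(a,b): print(s.keys(),s['mtx'],s['world_to_cam'])
E
```

```text
pics
{'t': 0.0, 'q': array([-1.37760587e+00,  1.24491943e-01,  1.65167521e+00,  3.30374371e-05,
        1.36750610e+00, -8.25664958e-02]), 'joint_velocities': array([-0.00177693, -0.0023544 ,  0.00149999,  0.00126296,  0.00049964,
        0.00078001]), 'effort': array([ 1.63563072e-05, -4.17607105e+01, -3.59933424e+01,  7.75177614e-02,
        4.91530937e-02, -1.83475495e-04]), 'ee_pos': array([ 0.17685645, -0.62480483,  0.21339486]), 'tool_rot': array([ 9.90509736e-01,  1.37438640e-01, -4.13614212e-05, -1.03960415e-03]), 'contact_force': array([ 0.62950247, -0.91488863,  1.0116728 ]), 'moment': array([ 0.03669867, -0.00049055,  0.00389171]), 'grasp_force': 0.0, 'finger_gap': 0.09509742616646355} -0.0188
dict_keys(['img', 'mtx', 'world_to_cam']) [[417.64908879   0.         251.75102023]
 [  0.         417.64908879 190.10248081]
 [  0.           0.           1.        ]] [[ 0.02034367 -0.99976648 -0.00728875 -0.04887399]
 [ 0.99138135  0.01922829  0.12958893 -0.58592864]
 [-0.12941851 -0.00986225  0.99154101 -1.15668808]
 [ 0.          0.          0.          1.        ]]
dict_keys(['img', 'mtx', 'world_to_cam']) [[428.25212865   0.         254.72143513]
 [  0.         428.25212865 192.85956191]
 [  0.           0.           1.        ]] [[ 0.16929542  0.98555843  0.0036943  -0.07834737]
 [-0.6055058   0.10105244  0.78939922  0.29266819]
 [ 0.77762574 -0.13587859  0.61386906 -1.75298962]
 [ 0.          0.          0.          1.        ]]
```

View pics/top0.png

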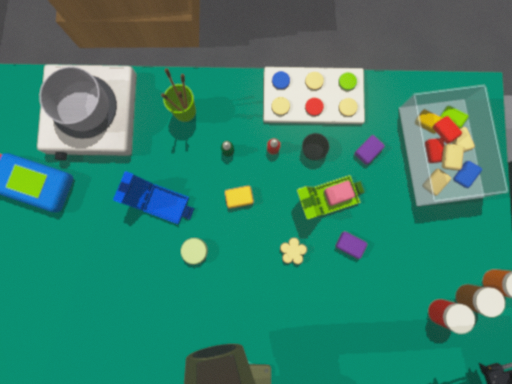

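View pics/sc0.png

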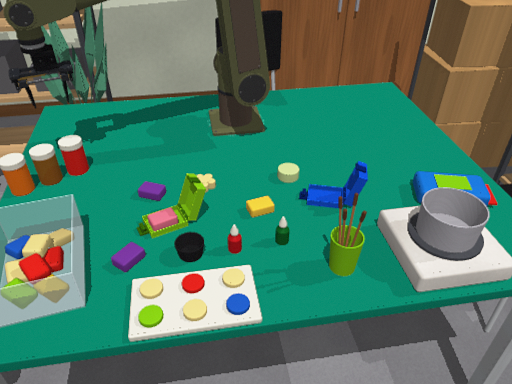

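Top view: the loose yellow bar is at (239,197). The blue case is at (165,200), with its cover to the left at about (130,187) and its catch at (190,212). The lime case is at (335,195), with its cover at about (308,203) and its catch at (362,187).

What could be taken for the yellow soap:
- the yellow and cream blocks in the bin, at (430,120), (462,140) and (438,180)
- the cream discs on the tray, at (315,80), (281,105) and (348,106)
- the flower soap at (293,251)
- the round soap at (194,251)

I choose (239,197): a yellow bar lying loose between the two cases. The purple bars at (370,150) and (351,245) are not meant.

Run:
```python
from h import *
a=cv2.imread('pics/top0.png')[165:255,105:370];b=cv2.imread('pics/sc0.png')[155:250,130:390]
a=cv2.resize(a,None,fx=3,fy=3,interpolation=cv2.INTER_CUBIC);b=cv2.resize(b,None,fx=3,fy=3,interpolation=cv2.INTER_CUBIC)
w=max(a.shape[1],b.shape[1]);p=lambda i:cv2.copyMakeBorder(i,0,0,0,w-i.shape[1],cv2.BORDER_CONSTANT)
cv2.imwrite('pics/crop1.png',np.vstack([p(a),p(b)]))
# segment soap
for f,box in(('top0',(215,265,175,220)),('sc0',(235,290,185,225))):
    im=cv2.cvtColor(cv2.imread(f'pics/{f}.png'),cv2.COLOR_BGR2HSV); m=cv2.inRange(im,(12,120,100),(35,255,255))
    k=np.zeros_like(m);k[box[2]:box[3],box[0]:box[1]]=255;m&=k
    c=max(cv2.findContours(m,0,1)[0],key=cv2.contourArea);r=cv2.minAreaRect(c);print(f,r,cv2.contourArea(c))
    t=[]
    for v in (150,180,200,220):
        mm=m&cv2.inRange(im[:,:,2],v,255);ys,xs=np.nonzero(mm);t.append((v,len(xs),xs.mean().round(1),ys.mean().round(1)) if len(xs) else None)
    print(t)
for u,v in((239,196),(165,200),(335,195)):print(onplane('top0',u,v,.03))
for u,v in((260,206),):print(onplane('sc0',u,v,.03))
```

```text
top0 ((238.63461303710938, 196.67308044433594), (18.43491554260254, 26.47567367553711), 78.69007110595703) 441.0
[(150, 461, np.float64(238.6), np.float64(196.3)), (180, 430, np.float64(238.5), np.float64(196.1)), (200, 399, np.float64(238.6), np.float64(196.1)), (220, 370, np.float64(238.5), np.float64(195.9))]
sc0 ((259.61767578125, 205.97061157226562), (17.220027923583984, 26.92145538330078), 75.96376037597656) 397.0
[(150, 401, np.float64(260.1), np.float64(205.6)), (180, 342, np.float64(260.1), np.float64(204.5)), (200, 277, np.float64(259.9), np.float64(203.3)), (220, 260, np.float64(259.8), np.float64(202.9))]
[ 0.57001501 -0.0008386   0.03      ]
[0.55429268 0.21164724 0.03      ]
[ 0.578279   -0.27639779  0.03      ]
[ 0.58632078 -0.00535087  0.03      ]
```

View pics/crop1.png

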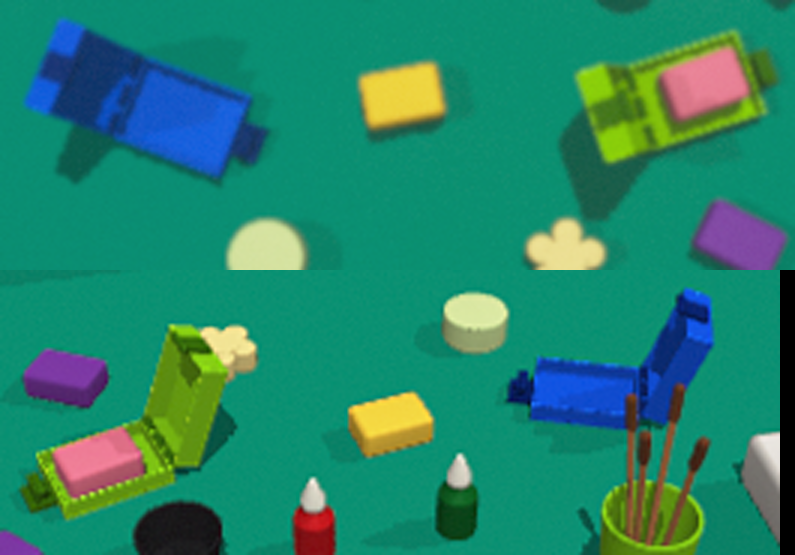

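Crop: the loose bar is a solid yellow box between the cases, at crop (402,96), which is top (239,197), so the choice is confirmed. The empty blue case opens towards +y and the lime case holds the pink soap. Next I lift and bring the wrist camera over the middle.

Emit:
drive_tool(targets=[[1, [15, -15, -30], [0, 0, 0]], [1, [22, -22, -20], [0, 0, 0]], [1, [24, -25, -15], [0, 0, 0]], [1, [24, -25, -15], [0, 0, 0]], [1, [24, -25, -15], [0, 0, 0]], [1, [24, -25, -15], [0, 0, 0]], [1, [24, -25, -15], [0, 0, 0]], [1, [24, -25, -15], [0, 0, 0]], [1, [24, -25, -15], [0, 0, 0]], [1, [24, -25, -15], [0, 0, 0]]])

```text
t: 0.93
ee_pos: [0.3331, -0.3333, 0.3849]
tool_rot: [0.991, 0.137, -0.0, -0.0]
contact_force: [0.4, -0.2, -0.3]
finger_gap: 0.095
grasp_force: 0.0
```

Emit:
drive_tool(targets=[[1, [24, -25, -10], [0, 0, 0]], [1, [24, -25, -10], [0, 0, 0]], [1, [24, -25, -10], [0, 0, 0]], [1, [24, -25, -10], [0, 0, 0]], [1, [24, -25, -10], [0, 0, 0]], [1, [24, -25, -10], [0, 0, 0]], [1, [24, -25, 0], [0, 0, 0]], [1, [24, -25, 0], [0, 0, 0]], [1, [15, -12, 0], [0, 0, 0]], [1, [0, 0, 0], [0, 0, 0]]])

```text
t: 1.77
ee_pos: [0.4753, -0.0718, 0.4437]
tool_rot: [0.99, 0.14, -0.0, -0.001]
contact_force: [0.2, -0.1, -0.2]
finger_gap: 0.0952
grasp_force: 0.0
```

```bash
cat >> h.py <<'E'
def wrist(f):
    o=observe(); s=snapshot('wrist'); cv2.imwrite(f'pics/{f}.png',s['img'][:,:,::-1])
    T=np.eye(4);T[:3,:3]=R.from_quat(o['tool_rot']).as_matrix();T[:3,3]=o['ee_pos']
    np.savez(f'pics/{f}.npz',img=s['img'],mtx=s['mtx'],world_to_cam=np.linalg.inv(T@s['hand_eye'])); return s
E
python3 - <<'E'
from h import *
o=observe();print(o['t'],o['ee_pos'],o['tool_rot'],o['q'])
s=wrist('w1');print(s['mtx'],s['hand_eye'])
E
```

```text
1.7667 [ 0.47527431 -0.07184398  0.44374991] [ 9.90164739e-01  1.39903564e-01 -4.63601001e-04 -7.52920639e-04] [-2.62394969e-01 -2.94464816e-01  1.66601855e+00  1.04285388e-03
  1.77148205e+00  1.02788035e+00]
[[319.34441623   0.         259.50068671]
 [  0.         319.34441623 190.08541362]
 [  0.           0.           1.        ]] [[ 3.48682980e-04  9.69899765e-01  2.43504259e-01  6.81088962e-02]
 [ 9.99999737e-01 -1.83300132e-04 -7.01836323e-04 -3.90264130e-04]
 [-6.36076523e-04  2.43504439e-01 -9.69899574e-01 -1.69580821e-01]
 [ 0.00000000e+00  0.00000000e+00  0.00000000e+00  1.00000000e+00]]
```

View pics/w1.png

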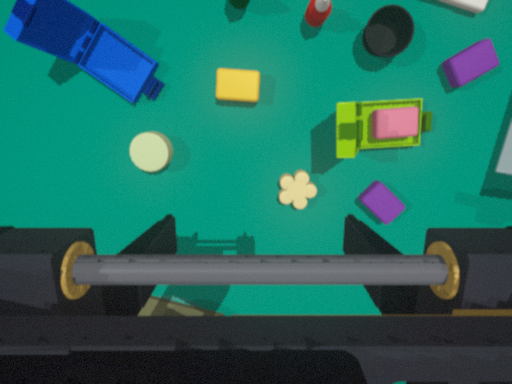

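Wrist view: yellow soap at (238,85), blue case around (120,65) with its catch at (153,90), lime case at (390,125) with its cover at (346,130). All are fully visible in three views, so I fit box models, including height and cover angle, to the colour masks.

```bash
cat > fit.py <<'E'
from h import *
from scipy.optimize import minimize
S=4
def mask(f,kind,box):
    im=cv2.cvtColor(cv2.imread(f'pics/{f}.png'),cv2.COLOR_BGR2HSV).astype(int); H,Sa,V=im[...,0],im[...,1],im[...,2]
    if kind=='soap': m=(H>12)&(H<34)&(Sa>110)&(V>70)
    if kind=='blue': m=(H>100)&(H<130)&(Sa>110)&(V>35)
    if kind=='lime': m=((H>30)&(H<62)&(Sa>110)&(V>40))|(((H>160)|(H<8))&(Sa>60)&(V>100))
    k=np.zeros(m.shape,bool);k[box[2]:box[3],box[0]:box[1]]=1
    m=((m&k)*255).astype(np.uint8); n,l,st,_=cv2.connectedComponentsWithStats(m); 
    return (l==1+st[1:,4].argmax())
def bx(x0,x1,y0,y1,z0,z1): return np.array([[x,y,z] for x in(x0,x1) for y in(y0,y1) for z in(z0,z1)],float)/1000
def parts(kind,p):
    x,y,z,yaw=p[:4]; c,s=np.cos(yaw),np.sin(yaw); M=np.array([[c,-s,0],[s,c,0],[0,0,1]])
    if kind=='soap': P=[bx(-38,38,-26,26,0,32)]
    else:
        th=p[4]; cov=bx(-110,0,-42,42,2,28); ct,st=np.cos(th),np.sin(th)
        cov=cov@np.array([[ct,0,st],[0,1,0],[-st,0,ct]]).T   # (-1,0,0)->(-c,0,s)? 
        cov=np.stack([cov[:,0],cov[:,1],cov[:,2]],1)+[.055,0,.02]
        P=[bx(-55,55,-42,42,0,20),bx(-81,-55,-12,12,4,18),cov]
        if kind=='lime': P.append(bx(-38,38,-26,26,4,36))
    return [q@M.T+[x,y,z] for q in P]
def render(kind,p,cam,sh,off):
    im=np.zeros((sh[0]*S,sh[1]*S),np.uint8)
    for q in parts(kind,p):
        c=np.c_[q,np.ones(len(q))]@cam[1].T; u=np.c_[c[:,0],-c[:,1],-c[:,2]]@cam[0].T; u=u[:,:2]/u[:,2:]
        u=((u-off+.5)*S*16).round().astype(np.int32); cv2.fillConvexPoly(im,cv2.convexHull(u),255,cv2.LINE_AA,4)
    return cv2.resize(im,(sh[1],sh[0]),interpolation=cv2.INTER_AREA)/255.
def fit(kind,views,p0,tilt=True):
    D=[]
    for f,b in views.items():
        s=np.load(f'pics/{f}.npz'); m=mask(f,kind,b)[b[2]:b[3],b[0]:b[1]].astype(float); D.append((m,(s['mtx'],s['world_to_cam']),np.array([b[0],b[2]]),f))
    cost=lambda p:sum(np.abs(render(kind,p,c,m.shape,o)-m).sum()/m.sum() for m,c,o,f in D)/len(D)
    best=None
    for k in range(3):
        p=np.array(p0 if best is None else best.x); st=np.diag([.012,.012,.008,.15,.15][:len(p)])*(1-.3*k)*(-1)**k
        r=minimize(cost,p,method='Nelder-Mead',options=dict(initial_simplex=np.vstack([p,p+st]),maxiter=350,xatol=1e-5,fatol=1e-6))
        if best is None or r.fun<best.fun: best=r
    print(kind,best.x.round(4),'yawdeg',np.degrees(best.x[3]).round(1),'cost',round(best.fun,3),[round(np.abs(render(kind,best.x,c,m.shape,o)-m).sum()/m.sum(),3) for m,c,o,f in D]); return best.x
E
python3 - <<'E'
from fit import *
# frame check of cover at th=1.9: free edge should be up
q=parts('blue',[0,0,0,0,1.9])[2];print('cover bounds',q.min(0),q.max(0))
fit('soap',{'top0':(215,265,175,220),'sc0':(235,290,185,225),'w1':(200,275,55,115)},[.575,0,0,.15])
for sub in (('top0','sc0','w1'),('w1','top0')):
  B={'top0':(105,205,160,235),'sc0':(290,385,150,225),'w1':(0,175,0,115)}
  fit('blue',{k:B[k] for k in sub},[.555,.21,0,1.25,1.9])
  B={'top0':(290,372,165,225),'sc0':(130,212,165,240),'w1':(325,440,85,170)}
  fit('lime',{k:B[k] for k in sub},[.575,-.27,0,1.85,1.9])
E
```

```text
cover bounds [ 0.0568926  -0.042       0.01094789] [0.11705825 0.042      0.12344643]
soap [ 5.7010e-01 -1.6000e-03 -1.4000e-03  1.7652e+00] yawdeg 101.1 cost 0.137 [np.float64(0.113), np.float64(0.215), np.float64(0.081)]
blue [5.4560e-01 2.1080e-01 5.0000e-04 1.2271e+00 1.8370e+00] yawdeg 70.3 cost 0.081 [np.float64(0.083), np.float64(0.112), np.float64(0.047)]
lime [ 5.8300e-01 -2.8760e-01  8.0000e-04  1.9124e+00  1.9385e+00] yawdeg 109.6 cost 0.096 [np.float64(0.133), np.float64(0.084), np.float64(0.071)]
blue [ 0.5467  0.2161 -0.0111  1.2288  1.8702] yawdeg 70.4 cost 0.04 [np.float64(0.032), np.float64(0.049)]
lime [ 0.5815 -0.2824  0.0088  1.9114  1.9067] yawdeg 109.5 cost 0.092 [np.float64(0.073), np.float64(0.111)]
```

Emit:
drive_tool(targets=[[1, [0, 0, 20], [0, 0, -7]], [1, [0, 0, 20], [0, 0, -7]], [1, [0, 0, 20], [0, 0, -7]], [1, [0, 0, 20], [0, 0, -7]], [1, [0, 0, 20], [0, 0, -7]], [1, [0, 0, 20], [0, 0, -7]], [1, [0, 0, 20], [0, 0, -7]], [1, [0, 0, 20], [0, 0, -7]], [1, [0, 0, 20], [0, 0, -7]], [1, [0, 0, 20], [0, 0, -7]]])

```text
t: 2.65
ee_pos: [0.4735, -0.0759, 0.2435]
tool_rot: [0.731, 0.682, -0.0, -0.0]
contact_force: [0.5, -0.7, 0.3]
finger_gap: 0.0951
grasp_force: 0.0
```

Emit:
drive_tool(targets=[[1, [0, 0, 10], [0, 0, -7]], [1, [0, 0, 10], [0, 0, -7]], [1, [0, 0, 0], [0, 0, -1]], [1, [-20, 22, 0], [0, 0, 0]], [1, [-20, 22, 0], [0, 0, 0]], [1, [-20, 22, 0], [0, 0, 0]], [1, [-20, 22, 0], [0, 0, 0]], [1, [-20, 20, 0], [0, 0, 0]], [1, [0, 0, 0], [0, 0, 0]], [1, [0, 0, 0], [0, 0, 0]]])

```text
t: 3.48
ee_pos: [0.5992, -0.1542, 0.2246]
tool_rot: [0.639, 0.769, -0.0, -0.0]
contact_force: [-0.1, 0.0, -0.2]
finger_gap: 0.095
grasp_force: 0.0
```

Run:
```python
from fit import *
wrist('w2');o=observe();print(o['t'],o['ee_pos'],o['tool_rot'],abs(o['joint_velocities']).max())
x=proj('w2',[.57,-.0016,.032]);b=proj('w2',[.5456,.2108,.02]);print('pred soap',x,b)
m=cv2.cvtColor(cv2.imread('pics/w2.png'),cv2.COLOR_BGR2HSV)
c=[int(x[0])-70,int(x[0])+70,int(x[1])-60,int(x[1])+60];c=[max(0,i) for i in c]
B={'top0':(215,265,175,220),'sc0':(235,290,185,225),'w1':(200,275,55,115),'w2':tuple(c)}
for sub in (('w2','w1'),('w2',),('top0',),('sc0',),('w1','w2','top0')):
    fit('soap',{k:B[k] for k in sub},[.57,-.0016,0,1.765])
```

```text
3.5333 [ 0.5986941  -0.15344964  0.22474777] [ 6.38468818e-01  7.69647595e-01 -1.31993151e-04 -3.60253265e-04] 0.02958015158614242
pred soap [259.0572035   23.17127635] [ 275.66551932 -231.12718934]
soap [ 0.5703 -0.0022 -0.0107  1.7911] yawdeg 102.6 cost 0.047 [np.float64(0.049), np.float64(0.046)]
soap [ 5.6970e-01  1.0000e-04 -9.8000e-03  1.7937e+00] yawdeg 102.8 cost 0.02 [np.float64(0.02)]
soap [ 0.5747  0.0026 -0.041   1.7846] yawdeg 102.2 cost 0.054 [np.float64(0.054)]
soap [ 0.4689  0.0155 -0.0838  1.791 ] yawdeg 102.6 cost 0.054 [np.float64(0.054)]
soap [ 5.7020e-01 -2.0000e-04 -9.1000e-03  1.7809e+00] yawdeg 102.0 cost 0.068 [np.float64(0.088), np.float64(0.026), np.float64(0.089)]
```

View pics/w2.png

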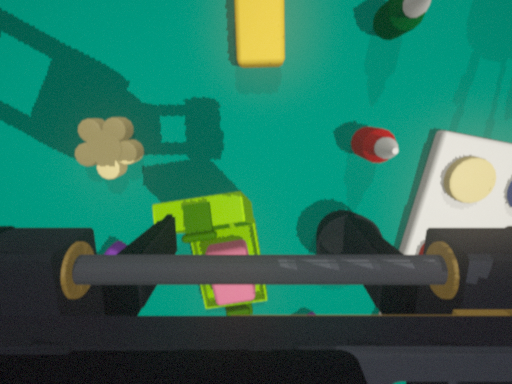

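Wrist view 2: the soap is cut off at the top edge, around (259,30), because the camera looks back towards the fingers. I move over the soap.

Emit:
drive_tool(targets=[[1, [30, 0, 0], [0, 0, -1]], [1, [35, 0, 0], [0, 0, -1]], [1, [35, 0, 0], [0, 0, 0]], [1, [35, 0, 0], [0, 0, 0]], [1, [21, 0, 0], [0, 0, 0]], [1, [0, 0, 0], [0, 0, 0]], [1, [0, 0, 0], [0, 0, 0]], [1, [0, 0, 0], [0, 0, 0]], [1, [0, 0, 0], [0, 0, 0]], [1, [0, 0, 0], [0, 0, 0]]])

```text
t: 4.37
ee_pos: [0.5661, -0.0013, 0.2247]
tool_rot: [0.625, 0.781, -0.0, 0.0]
contact_force: [-0.7, 0.5, 0.4]
finger_gap: 0.0947
grasp_force: 0.0
```

Run:
```python
from fit import *
wrist('w3');o=observe();print(o['t'],o['ee_pos'],o['tool_rot'],abs(o['joint_velocities']).max())
x=proj('w3',[.57,-.0,.032]);print('pred soap',x)
c=(int(x[0])-60,int(x[0])+60,int(x[1])-70,min(222,int(x[1])+70))
m=mask('w3','soap',c);ys,xs=np.nonzero(m);print(c,xs.min(),xs.max(),ys.min(),ys.max())
B={'w1':(200,275,55,115),'w3':c}
for sub in (('w3','w1'),('w3',),('w1',)):
    p=fit('soap',{k:B[k] for k in sub},[.57,-.0016,0,1.765])
M=R.from_quat(o['tool_rot']).as_matrix();print('delta tool',M.T@(np.array([.57,0,.0])-o['ee_pos']), 'psi',np.degrees(np.arctan2(M[1,0],M[0,0])))
```

```text
4.4167 [ 0.56619536 -0.00124642  0.22464621] [ 6.24527962e-01  7.81002444e-01 -7.86316336e-05  4.12562600e-06] 0.0051398895494383125
pred soap [263.0277185  170.63161742]
(203, 323, 100, 222) 241 285 138 203
soap [ 0.5704 -0.0034 -0.0081  1.7824] yawdeg 102.1 cost 0.043 [np.float64(0.036), np.float64(0.049)]
soap [ 0.5707 -0.0047 -0.0121  1.7846] yawdeg 102.3 cost 0.031 [np.float64(0.031)]
soap [ 0.5712 -0.0019 -0.019   1.7771] yawdeg 101.8 cost 0.034 [np.float64(0.034)]
delta tool [0.00040266 0.00401204 0.22464569] psi 102.70490100506025
```

The soap is at (0.5705, -0.0035), yaw 102°, with its base at the table to within about 8 mm. The fit reads low because of the rounded edges; the text gives the top at 32 mm. I grip its upper half so the fingers stay above the case walls when placing.

Emit:
drive_tool(targets=[[1, [-3, 4, 30], [0, 0, 0]], [1, [0, 0, 38], [0, 0, 0]], [1, [0, 0, 38], [0, 0, 0]], [1, [0, 0, 38], [0, 0, 0]], [1, [0, 0, 30], [0, 0, 0]], [1, [0, 0, 20], [0, 0, 0]], [1, [0, 0, 10], [0, 0, 0]], [1, [0, 0, 4.5], [0, 0, 0]], [1, [0, 0, 0], [0, 0, 0]], [-1, [0, 0, 0], [0, 0, 0]]])

```text
t: 5.25
ee_pos: [0.572, -0.0026, 0.0177]
tool_rot: [0.624, 0.781, 0.001, 0.001]
contact_force: [0.5, -0.2, 0.8]
finger_gap: 0.0921
grasp_force: 0.0
```

Emit:
drive_tool(targets=[[-1, [0, 0, 0], [0, 0, 0]], [-1, [0, 0, 0], [0, 0, 0]], [-1, [0, 0, 0], [0, 0, 0]], [-1, [0, 0, 0], [0, 0, 0]], [-1, [0, 0, 0], [0, 0, 0]], [-1, [0, 0, 0], [0, 0, 0]], [-1, [0, 0, 0], [0, 0, 0]], [-1, [0, 0, 0], [0, 0, 0]], [-1, [0, 0, 0], [0, 0, 0]], [-1, [0, 0, 0], [0, 0, 0]]])

```text
t: 6.08
ee_pos: [0.5707, -0.0022, 0.0163]
tool_rot: [0.624, 0.782, 0.0, -0.0]
contact_force: [-0.7, -0.1, 2.5]
finger_gap: 0.052
grasp_force: 29.9
```

Gripped at a 52 mm gap with 30 N. I lift and go to a viewpoint behind the blue case.

Emit:
drive_tool(targets=[[-1, [0, 0, -12], [0, 0, 0]], [-1, [0, 0, -25], [0, 0, 0]], [-1, [10, -2, -38], [0, 0, 0]], [-1, [15, -3, -36], [0, 0, 4]], [-1, [15, -3, -36], [0, 0, 4]], [-1, [20, -4, -35], [0, 0, 4]], [-1, [20, -4, -35], [0, 0, 4]], [-1, [20, -4, -35], [0, 0, 4]], [-1, [20, -3, -35], [0, 0, 4]], [-1, [17, -3, -35], [0, 0, 4]]])

```text
t: 6.92
ee_pos: [0.541, 0.1337, 0.3404]
tool_rot: [0.795, 0.606, 0.0, -0.0]
contact_force: [1.3, 0.5, -0.8]
finger_gap: 0.0518
grasp_force: 29.9
```

Emit:
drive_tool(targets=[[-1, [0, 0, 0], [0, 0, 4]], [-1, [0, 0, 0], [0, 0, 0]], [-1, [0, 0, 0], [0, 0, 0]], [-1, [0, 0, 0], [0, 0, 0]], [-1, [0, 0, 0], [0, 0, 0]], [-1, [0, 0, 0], [0, 0, 0]], [-1, [0, 0, 0], [0, 0, 0]], [-1, [0, 0, 0], [0, 0, 0]], [-1, [0, 0, 0], [0, 0, 0]], [-1, [0, 0, 0], [0, 0, 0]]])

```text
t: 7.75
ee_pos: [0.5421, 0.1325, 0.3381]
tool_rot: [0.815, 0.579, -0.0, -0.0]
contact_force: [0.1, 0.0, -0.8]
finger_gap: 0.0521
grasp_force: 29.9
```

Run:
```python
from fit import *
wrist('w4');o=observe();print(o['t'],o['ee_pos'],o['tool_rot'],abs(o['joint_velocities']).max(),o['finger_gap'],o['grasp_force'])
M=R.from_quat(o['tool_rot']).as_matrix();print('psi',np.degrees(np.arctan2(M[1,0],M[0,0])))
x=proj('w4',[.5456,.2108,.02]);print('pred',x)
B={'top0':(105,205,160,235),'w1':(0,175,0,115),'w4':(150,370,0,225)}
ys,xs=np.nonzero(mask('w4','blue',B['w4']));print(xs.min(),xs.max(),ys.min(),ys.max())
for sub in (('w4','w1'),('w4',),('w1',)):
    p=fit('blue',{k:B[k] for k in sub},[.546,.211,0,1.23,1.85])
```

```text
7.8 [0.54209549 0.1325503  0.33813671] [ 8.15126562e-01  5.79282907e-01 -1.41129307e-05 -2.75482380e-05] 0.003385292207240129 0.05175189301885246 29.946864545345306
psi 70.8002439528589
pred [244.44399575 105.07260598]
203 279 0 158
blue [ 0.5467  0.211  -0.0032  1.2296  1.8662] yawdeg 70.4 cost 0.029 [np.float64(0.029), np.float64(0.029)]
blue [ 0.5468  0.2109 -0.0021  1.2295  1.8694] yawdeg 70.4 cost 0.029 [np.float64(0.029)]
blue [ 0.5466  0.2135 -0.0089  1.2323  1.9   ] yawdeg 70.6 cost 0.026 [np.float64(0.026)]
```

View pics/w4.png

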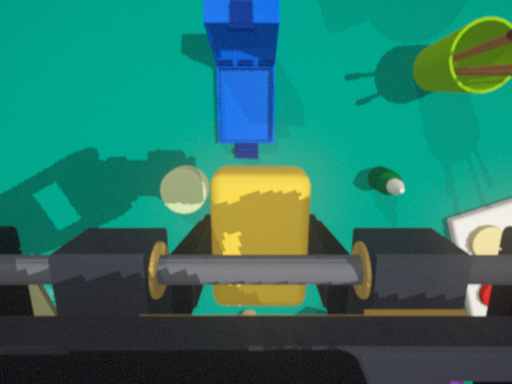

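Wrist view 4: the blue case floor is at (245,103), its cover at the top (240,25), and the soap is held level below at (260,235). The blue fit is (0.547, 0.211), yaw 70.4°, cover at 1.87 rad, height -2 to -3 mm, which agrees with the text. I place the soap.

Emit:
drive_tool(targets=[[-1, [25, -7, 10], [0, 0, 0]], [-1, [25, -7, 25], [0, 0, 0]], [-1, [26, -7, 30], [0, 0, 0]], [-1, [0, 0, 35], [0, 0, 0]], [-1, [0, 0, 35], [0, 0, 0]], [-1, [0, 0, 35], [0, 0, 0]], [-1, [0, 0, 35], [0, 0, 0]], [-1, [0, 0, 30], [0, 0, 0]], [-1, [0, 0, 20], [0, 0, 0]], [-1, [0, 0, 10], [0, 0, 0]]])

```text
t: 8.63
ee_pos: [0.5448, 0.2106, 0.0691]
tool_rot: [0.815, 0.579, -0.003, -0.001]
contact_force: [-0.3, 0.0, -0.8]
finger_gap: 0.0518
grasp_force: 29.9
```

Emit:
drive_tool(targets=[[-1, [0, 0, 10], [0, 0, 0]], [-1, [0, 0, 10], [0, 0, 0]], [-1, [0, 0, 10], [0, 0, 0]], [-1, [0, 0, 8], [0, 0, 0]], [-1, [0, 0, 5], [0, 0, 0]], [-1, [0, 0, 4], [0, 0, 0]], [-1, [0, 0, 3], [0, 0, 0]], [-1, [0, 0, 2], [0, 0, 0]], [-1, [0, 0, 0], [0, 0, 0]], [-1, [0, 0, 0], [0, 0, 0]]])

```text
t: 9.47
ee_pos: [0.5475, 0.2114, 0.0215]
tool_rot: [0.815, 0.579, 0.0, 0.0]
contact_force: [-0.4, -0.0, -1.1]
finger_gap: 0.0517
grasp_force: 29.9
```

Emit:
drive_tool(targets=[[-1, [0, 0, 1], [0, 0, 0]], [-1, [0, 0, 0.5], [0, 0, 0]], [-1, [0, 0, 0], [0, 0, 0]], [0.2, [0, 0, 0], [0, 0, 0]], [0.2, [0, 0, 0], [0, 0, 0]], [0.2, [0, 0, 0], [0, 0, 0]], [0.2, [0, 0, -2], [0, 0, 0]], [0.2, [0, 0, -5], [0, 0, 0]], [0.5, [0, 0, -15], [0, 0, 0]], [0.5, [0, 0, -25], [0, 0, 0]]])

```text
t: 10.3
ee_pos: [0.5449, 0.2106, 0.0645]
tool_rot: [0.815, 0.579, -0.003, -0.001]
contact_force: [0.9, 1.0, 0.0]
finger_gap: 0.0654
grasp_force: 0.0
```

Emit:
drive_tool(targets=[[-1, [-10, 0, -35], [0, 0, 0]], [-1, [-10, 0, -38], [0, 0, 0]], [-1, [-10, 0, -38], [0, 0, 0]], [-1, [-20, 0, -30], [0, 0, 0]], [-1, [-20, 0, -20], [0, 0, 0]], [-1, [-20, 0, 0], [0, 0, 0]], [-1, [0, 0, 0], [0, 0, 0]], [-1, [0, 0, 0], [0, 0, 0]], [-1, [0, 0, 0], [0, 0, 0]], [-1, [0, 0, 0], [0, 0, 0]]])

```text
t: 11.13
ee_pos: [0.5173, 0.1269, 0.2266]
tool_rot: [0.815, 0.58, -0.001, -0.001]
contact_force: [-0.4, 0.6, -0.4]
finger_gap: 0.0092
grasp_force: 0.0
```

Run:
```python
from fit import *
wrist('w5');o=observe();print(o['t'],o['ee_pos'],o['tool_rot'],o['finger_gap'],o['contact_force'])
M=R.from_quat(o['tool_rot']).as_matrix();print('psi',np.degrees(np.arctan2(M[1,0],M[0,0])))
print(proj('w5',[.547,.211,.036]),proj('w5',[.547+.055*.335,.211+.055*.942,.02]))
```

```text
11.1833 [0.51732652 0.12693348 0.22656441] [ 8.14869661e-01  5.79643446e-01 -7.89886662e-04 -5.36057332e-04] 0.004788719278482722 [0.05071746 0.13557724 0.69091913]
psi 70.8510081646047
[260.38591291  89.80134907] [260.79703003  37.616491  ]
```

View pics/w5.png

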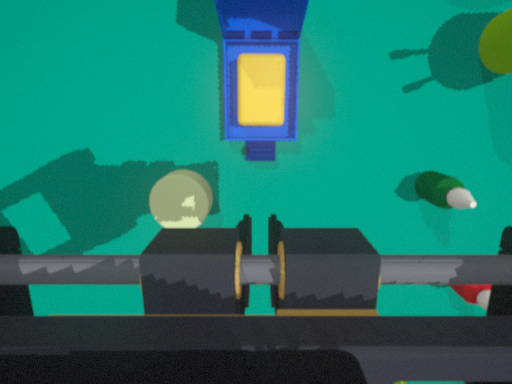

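Wrist view 5: the yellow soap lies centred and flat in the blue case at (261,90), and the gripper is empty. Next I go behind the blue cover with closed fingers.

Emit:
drive_tool(targets=[[-1, [25, 0, 0], [0, 0, 0.4]], [-1, [35, 0, 0], [0, 0, 0]], [-1, [35, 0, 0], [0, 0, 0]], [-1, [35, 0, 0], [0, 0, 0]], [-1, [35, 0, 0], [0, 0, 0]], [-1, [35, 0, 0], [0, 0, 0]], [-1, [34, 0, 0], [0, 0, 0]], [-1, [0, 0, 20], [0, 0, 0]], [-1, [0, 0, 35], [0, 0, 0]], [-1, [0, 0, 35], [0, 0, 0]]])

```text
t: 12.02
ee_pos: [0.5966, 0.349, 0.1372]
tool_rot: [0.816, 0.577, 0.001, 0.0]
contact_force: [0.8, 0.9, 0.0]
finger_gap: 0.0007
grasp_force: 0.0
```

Emit:
drive_tool(targets=[[-1, [0, 0, 30], [0, 0, 0]], [-1, [0, 0, 11], [0, 0, 0]], [-1, [0, 0, 0], [0, 0, 0]], [-1, [-12, 0, -3], [0, 0, 0]], [-1, [-8, 0, -3], [0, 0, 0]], [-1, [-8, 0, -2], [0, 0, 0]], [-1, [-8, 0, -2], [0, 0, 0]], [-1, [-8, 0, -2], [0, 0, 0]], [-1, [-8, 0, -1], [0, 0, 0]], [-1, [0, 0, 0], [0, 0, 0]]])

```text
t: 12.85
ee_pos: [0.5785, 0.2964, 0.1108]
tool_rot: [0.817, 0.576, 0.0, 0.0]
contact_force: [-0.1, 0.6, 0.3]
finger_gap: 0.0004
grasp_force: 0.0
```

```bash
cat >> h.py <<'E'
def cf(c,yaw):
    o=observe();y=np.radians(yaw);d=o['ee_pos'][:2]-c;M=R.from_quat(o['tool_rot']).as_matrix()
    print('t',round(o['t'],2),'case xyz mm',np.round([1e3*(d@[np.cos(y),np.sin(y)]),1e3*(d@[-np.sin(y),np.cos(y)]),1e3*o['ee_pos'][2]],1),'F',o['contact_force'].round(1),'psi',np.degrees(np.arctan2(M[1,0],M[0,0])).round(2))
BLUE=([.5468,.211],70.4)
E
python3 - <<'E'
from h import *
cf(*BLUE);wrist('w6')
E
```

```text
t 12.85 case xyz mm [ 91.   -1.2 110.8] F [-0.1  0.6  0.3] psi 70.33
```

View pics/w6.png

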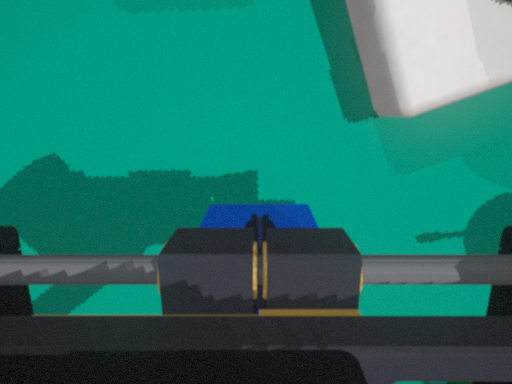

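Wrist view 6: the blue outer face stands near vertical just in front of the fingertips, its base edge at (260,205), so the cover is behind the finger contact and swings along. I sweep it over.

Emit:
drive_tool(targets=[[-1, [-11.5, 0, -3], [0, 0, 0]], [-1, [-11.5, 0, -3], [0, 0, 0]], [-1, [-12.5, 0, 1], [0, 0, 0]], [-1, [-12.5, 0, 1], [0, 0, 0]], [-1, [-11.5, 0, 4.5], [0, 0, 0]], [-1, [-11.5, 0, 4.5], [0, 0, 0]], [-1, [-11, 0, 7], [0, 0, 0]], [-1, [-11, 0, 7], [0, 0, 0]], [-1, [-6.5, 0, 6], [0, 0, 0]], [-1, [-6.5, 0, 6], [0, 0, 0]]])

```text
t: 13.73
ee_pos: [0.5423, 0.197, 0.0775]
tool_rot: [0.817, 0.576, -0.0, -0.0]
contact_force: [-0.3, 0.1, 0.8]
finger_gap: 0.0005
grasp_force: 0.4
```

Emit:
drive_tool(targets=[[-1, [-5, 0, 7], [0, 0, 0]], [-1, [-5, 0, 7], [0, 0, 0]], [-1, [-3, 0, 6], [0, 0, 0]], [-1, [-3, 0, 5], [0, 0, 0]], [-1, [-2, 0, 3], [0, 0, 0]], [-1, [0, 0, 1], [0, 0, 0]], [-1, [0, 0, 0], [0, 0, 0]], [-1, [0, 0, 0], [0, 0, 0]], [-1, [0, 0, 0], [0, 0, 0]], [-1, [0, 0, 0], [0, 0, 0]]])

```text
t: 14.57
ee_pos: [0.5368, 0.181, 0.0495]
tool_rot: [0.817, 0.576, -0.0, -0.0]
contact_force: [0.3, -0.5, -0.8]
finger_gap: 0.0006
grasp_force: 0.0
```

Run:
```python
from h import *
cf(*BLUE)
```

```text
t 14.57 case xyz mm [-31.6  -0.6  49.5] F [ 0.3 -0.5 -0.8] psi 70.41
```

Emit:
drive_tool(targets=[[-1, [0, 0, 1], [0, 0, 0]], [-1, [0, 0, 1], [0, 0, 0]], [-1, [0, 0, 1], [0, 0, 0]], [-1, [0, 0, 1], [0, 0, 0]], [-1, [0, 0, 0], [0, 0, 0]], [-1, [0, 0, 0], [0, 0, 0]], [-1, [0, 0, 0], [0, 0, 0]], [-1, [0, 0, 0], [0, 0, 0]], [-1, [0, 0, 0], [0, 0, 0]], [-1, [0, 0, 0], [0, 0, 0]]])

```text
t: 15.4
ee_pos: [0.5371, 0.1808, 0.0479]
tool_rot: [0.817, 0.577, -0.0, 0.0]
contact_force: [-6.5, -3.3, 13.6]
finger_gap: 0.0005
grasp_force: 6.5
```

Emit:
drive_tool(targets=[[-1, [0, 0, 1], [0, 0, 0]], [-1, [0, 0, 1], [0, 0, 0]], [-1, [0, 0, 0], [0, 0, 0]], [-1, [0, 0, 0], [0, 0, 0]], [-1, [0, 0, 0], [0, 0, 0]], [-1, [0, 0, 0], [0, 0, 0]], [-1, [0, 0, 0], [0, 0, 0]], [-1, [0, 0, 0], [0, 0, 0]], [-1, [0, 0, 0], [0, 0, 0]], [-1, [0, 0, 0], [0, 0, 0]]])

```text
t: 16.23
ee_pos: [0.5372, 0.1807, 0.0476]
tool_rot: [0.817, 0.577, -0.001, 0.0]
contact_force: [-11.4, -4.9, 21.7]
finger_gap: 0.0005
grasp_force: 11.0
```

21.7 N with the fingertip stopped at z = 47.6 mm. I lift and check from the earlier viewpoint.

Emit:
drive_tool(targets=[[-1, [0, 0, -5], [0, 0, 0]], [-1, [0, 0, -15], [0, 0, 0]], [-1, [-5, 0, -35], [0, 0, 0]], [-1, [-10, 0, -38], [0, 0, 0]], [-1, [-10, 0, -38], [0, 0, 0]], [-1, [-10, 0, -38], [0, 0, 0]], [-1, [-10, 0, -38], [0, 0, 0]], [-1, [-5, 0, -35], [0, 0, 0]], [-1, [0, 0, -20], [0, 0, 0]], [-1, [0, 0, 0], [0, 0, 0]]])

```text
t: 17.07
ee_pos: [0.5225, 0.134, 0.3126]
tool_rot: [0.817, 0.576, 0.005, 0.002]
contact_force: [0.6, 0.6, 0.4]
finger_gap: 0.0004
grasp_force: 0.0
```

Run:
```python
from fit import *
cf(*BLUE);wrist('w7');save('top','top7');save('scene','sc7')
for f in('w7','top7'):
  b={'w7':(150,370,0,200),'top7':(105,205,160,235)}[f]
  s=np.load(f'pics/{f}.npz');m=mask(f,'blue',b)[b[2]:b[3],b[0]:b[1]]
  for th in(0,.03,.06,.1,.15,.25): print(f,th,round(np.abs(render('blue',[.5468,.211,0,1.2287,th],(s['mtx'],s['world_to_cam']),m.shape,np.array([b[0],b[2]]))-m).sum()/m.sum(),3))
a=cv2.imread('pics/w7.png')[0:225,100:420];b=cv2.imread('pics/sc7.png')[140:255,130:390]
a=cv2.resize(a,(448,315));b=cv2.resize(b,None,fx=2.4,fy=2.4,interpolation=2)
a=cv2.copyMakeBorder(a,0,0,0,b.shape[1]-448,cv2.BORDER_CONSTANT);cv2.imwrite('pics/chk7.png',np.vstack([a,b]))
```

```text
t 17.07 case xyz mm [-80.7  -2.9 312.6] F [0.6 0.6 0.4] psi 70.37
w7 0 0.048
w7 0.03 0.046
w7 0.06 0.05
w7 0.1 0.063
w7 0.15 0.082
w7 0.25 0.121
top7 0 4.512
top7 0.03 4.553
top7 0.06 4.593
top7 0.1 4.646
top7 0.15 4.712
top7 0.25 4.836
```

View pics/chk7.png

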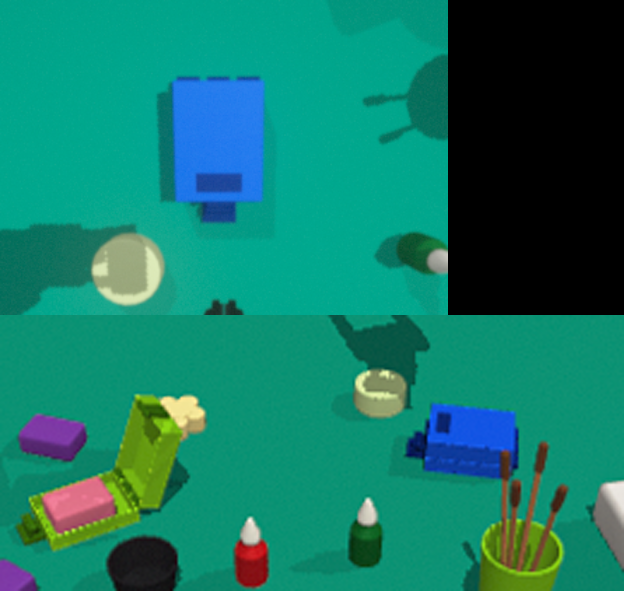

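The blue cover is shut: flush in the wrist view at (218,140), with its thumb patch at (218,183). Its fit is 0 to 0.03 rad and it holds by itself with the arm away. In the scene crop the lime case stands open with the pink soap. Next I measure the lime case from an equivalent viewpoint.

Emit:
drive_tool(targets=[[-1, [-25, 14, 0], [0, 0, 0]], [-1, [-32, 18, 0], [0, 0, 0]], [-1, [-32, 18, 0], [0, 0, 0]], [-1, [-32, 18, 0], [0, 0, 0]], [-1, [-32, 18, 0], [0, 0, 0]], [-1, [-32, 18, 0], [0, 0, 0]], [-1, [-32, 18, 0], [0, 0, 0]], [-1, [-32, 18, 0], [0, 0, 0]], [-1, [-32, 18, 0], [0, 0, 0]], [-1, [-32, 18, 0], [0, 0, 0]]])

```text
t: 18.05
ee_pos: [0.5801, -0.2212, 0.302]
tool_rot: [0.817, 0.576, -0.001, -0.002]
contact_force: [0.9, -0.3, -0.0]
finger_gap: 0.0007
grasp_force: 0.0
```

Emit:
drive_tool(targets=[[-1, [-32, 18, 0], [0, 0, 0]], [-1, [-32, 18, 0], [0, 0, 0]], [-1, [-32, 18, 0], [0, 0, 0]], [-1, [-32, 18, 0], [0, 0, 0]], [-1, [0, 0, 0], [0, 0, -7]], [-1, [0, 0, 0], [0, 0, -7]], [-1, [0, 0, 0], [0, 0, -7]], [-1, [0, 0, 0], [0, 0, -7]], [-1, [0, 0, 0], [0, 0, -7]], [-1, [0, 0, 0], [0, 0, -4]]])

```text
t: 18.88
ee_pos: [0.6052, -0.3641, 0.3015]
tool_rot: [0.576, 0.818, 0.0, -0.003]
contact_force: [-0.4, -0.1, -0.8]
finger_gap: 0.0003
grasp_force: 0.0
```

Emit:
drive_tool(targets=[[-1, [0, 0, 0], [0, 0, 0]], [-1, [0, 0, 0], [0, 0, 0]], [-1, [0, 0, 0], [0, 0, 0]], [-1, [0, 0, 0], [0, 0, 0]], [-1, [0, 0, 0], [0, 0, 0]], [-1, [0, 0, 0], [0, 0, 0]], [-1, [0, 0, 0], [0, 0, 0]], [-1, [0, 0, 0], [0, 0, 0]], [-1, [0, 0, 0], [0, 0, 0]], [-1, [0, 0, 0], [0, 0, 0]]])

```text
t: 19.72
ee_pos: [0.6059, -0.3648, 0.3057]
tool_rot: [0.578, 0.816, 0.0, 0.0]
contact_force: [-0.1, -0.4, 0.2]
finger_gap: 0.0004
grasp_force: 0.0
```

Run:
```python
from fit import *
wrist('w8');o=observe();print(o['ee_pos'],abs(o['joint_velocities']).max());cf([.582,-.285],109.5)
x=proj('w8',[.582,-.285,.02]);print(x)
b=(int(x[0])-90,int(x[0])+90,0,214)
ys,xs=np.nonzero(mask('w8','lime',b));print(xs.min(),xs.max(),ys.min(),ys.max())
B={'w1':(325,440,85,170),'w8':b}
for sub in (('w8','w1'),('w8',)): fit('lime',{k:B[k] for k in sub},[.582,-.285,0,1.911,1.9])
```

```text
[ 0.60589653 -0.3647371   0.3057348 ] 0.002100553217650142
t 19.77 case xyz mm [-83.1   4.1 305.7] F [ 0.  -0.3  0.5] psi 109.4
[262.45950778  98.71579099]
222 305 0 157
lime [ 5.8280e-01 -2.8730e-01  6.0000e-04  1.9085e+00  1.9349e+00] yawdeg 109.3 cost 0.058 [np.float64(0.046), np.float64(0.069)]
lime [ 5.8280e-01 -2.8760e-01  7.0000e-04  1.9086e+00  1.9424e+00] yawdeg 109.4 cost 0.045 [np.float64(0.045)]
```

View pics/w8.png

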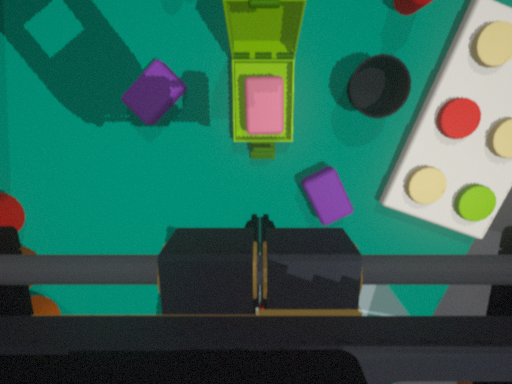

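Wrist view 8: the lime case is at (263,98), with the pink soap centred at (265,104) and the cover at the top. The fit is (0.5828, -0.2875), yaw 109.35°, cover at 1.94 rad, height within 1 mm. I run the same manoeuvre here.

Emit:
drive_tool(targets=[[-1, [25, 4, 5], [0, 0, 0]], [-1, [35, 0, 15], [0, 0, 0]], [-1, [35, 0, 15], [0, 0, 0]], [-1, [35, 0, 15], [0, 0, 0]], [-1, [35, 0, 15], [0, 0, 0]], [-1, [35, 0, 15], [0, 0, 0]], [-1, [30, 0, 0], [0, 0, 0]], [-1, [0, 0, 25], [0, 0, 0]], [-1, [0, 0, 35], [0, 0, 0]], [-1, [0, 0, 35], [0, 0, 0]]])

```text
t: 20.6
ee_pos: [0.5343, -0.1462, 0.1316]
tool_rot: [0.577, 0.817, 0.001, 0.002]
contact_force: [-0.0, -0.7, -0.9]
finger_gap: 0.0003
grasp_force: 0.0
```

Run:
```python
from h import *
cf([.5828,-.2875],109.35)
```

```text
t 20.6 case xyz mm [149.4  -1.1 131.6] F [-0.  -0.7 -0.9] psi 109.47
```

Emit:
drive_tool(targets=[[-1, [0, 0, 25], [0, 0, 0]], [-1, [0, 0, 11], [0, 0, 0]], [-1, [-10, 0, -2], [0, 0, 0]], [-1, [-8, 0, -2], [0, 0, 0]], [-1, [-8, 0, -2], [0, 0, 0]], [-1, [-8, 0, -2], [0, 0, 0]], [-1, [-8, 0, -2], [0, 0, 0]], [-1, [-8, 0, -3], [0, 0, 0]], [-1, [-8, 0, -2], [0, 0, 0]], [-1, [0, 0, 0], [0, 0, 0]]])

```text
t: 21.43
ee_pos: [0.5536, -0.2031, 0.111]
tool_rot: [0.578, 0.816, -0.0, 0.001]
contact_force: [0.1, -0.1, -0.6]
finger_gap: 0.0006
grasp_force: 0.0
```

Run:
```python
from h import *
cf([.5828,-.2875],109.35)
```

```text
t 21.43 case xyz mm [ 89.3  -0.4 111. ] F [ 0.1 -0.1 -0.6] psi 109.34
```

Same state as with the blue cover, so I use the same sweep and then press.

Emit:
drive_tool(targets=[[-1, [-11, 0, -3], [0, 0, 0]], [-1, [-11, 0, -3], [0, 0, 0]], [-1, [-12, 0, 1], [0, 0, 0]], [-1, [-12, 0, 1], [0, 0, 0]], [-1, [-11.5, 0, 4.5], [0, 0, 0]], [-1, [-11.5, 0, 4.5], [0, 0, 0]], [-1, [-11, 0, 7], [0, 0, 0]], [-1, [-11, 0, 7], [0, 0, 0]], [-1, [-6.5, 0, 6], [0, 0, 0]], [-1, [-6.5, 0, 6], [0, 0, 0]]])

```text
t: 22.27
ee_pos: [0.5869, -0.2998, 0.0772]
tool_rot: [0.578, 0.816, 0.0, -0.001]
contact_force: [-0.5, 1.9, 1.1]
finger_gap: 0.0006
grasp_force: 0.5
```

Emit:
drive_tool(targets=[[-1, [-5, 0, 7], [0, 0, 0]], [-1, [-5, 0, 7], [0, 0, 0]], [-1, [-3, 0, 6], [0, 0, 0]], [-1, [-3, 0, 5], [0, 0, 0]], [-1, [-2, 0, 3], [0, 0, 0]], [-1, [0, 0, 1], [0, 0, 0]], [-1, [0, 0, 1], [0, 0, 0]], [-1, [0, 0, 1], [0, 0, 0]], [-1, [0, 0, 1], [0, 0, 0]], [-1, [0, 0, 1], [0, 0, 0]]])

```text
t: 23.1
ee_pos: [0.5933, -0.3168, 0.0479]
tool_rot: [0.578, 0.816, -0.0, 0.0]
contact_force: [-5.7, 1.6, 13.9]
finger_gap: 0.0004
grasp_force: 6.4
```

Emit:
drive_tool(targets=[[-1, [0, 0, 1], [0, 0, 0]], [-1, [0, 0, 1], [0, 0, 0]], [-1, [0, 0, 0], [0, 0, 0]], [-1, [0, 0, 0], [0, 0, 0]], [-1, [0, 0, 0], [0, 0, 0]], [-1, [0, 0, 0], [0, 0, 0]], [-1, [0, 0, 0], [0, 0, 0]], [-1, [0, 0, 0], [0, 0, 0]], [-1, [0, 0, 0], [0, 0, 0]], [-1, [0, 0, 0], [0, 0, 0]]])

```text
t: 23.93
ee_pos: [0.5934, -0.3168, 0.0477]
tool_rot: [0.578, 0.816, -0.0, 0.0]
contact_force: [-7.5, 2.8, 16.1]
finger_gap: 0.0006
grasp_force: 8.2
```

Run:
```python
from h import *
cf([.5828,-.2875],109.35)
```

```text
t 23.93 case xyz mm [-31.2  -0.3  47.7] F [-7.5  2.8 16.1] psi 109.42
```

Now a firmer press to match the blue cover's 22 N, then I lift away.

Emit:
drive_tool(targets=[[-1, [0, 0, 1], [0, 0, 0]], [-1, [0, 0, 1], [0, 0, 0]], [-1, [0, 0, 0], [0, 0, 0]], [-1, [0, 0, 0], [0, 0, 0]], [-1, [0, 0, 0], [0, 0, 0]], [-1, [0, 0, 0], [0, 0, 0]], [-1, [0, 0, 0], [0, 0, 0]], [-1, [0, 0, 0], [0, 0, 0]], [-1, [0, 0, 0], [0, 0, 0]], [-1, [0, 0, 0], [0, 0, 0]]])

```text
t: 24.77
ee_pos: [0.5935, -0.3169, 0.0475]
tool_rot: [0.578, 0.816, -0.0, 0.0]
contact_force: [-9.9, 5.5, 22.6]
finger_gap: 0.0004
grasp_force: 11.7
```

Emit:
drive_tool(targets=[[-1, [0, 0, -5], [0, 0, 0]], [-1, [0, 0, -15], [0, 0, 0]], [-1, [-5, 0, -35], [0, 0, 0]], [-1, [-10, 0, -38], [0, 0, 0]], [-1, [-10, 0, -38], [0, 0, 0]], [-1, [-10, 0, -38], [0, 0, 0]], [-1, [-10, 0, -38], [0, 0, 0]], [-1, [-5, 0, -35], [0, 0, 0]], [-1, [0, 0, -20], [0, 0, 0]], [-1, [0, 0, 0], [0, 0, 0]]])

```text
t: 25.6
ee_pos: [0.6116, -0.3649, 0.3121]
tool_rot: [0.578, 0.816, 0.0, 0.006]
contact_force: [0.3, 0.2, 1.5]
finger_gap: 0.0004
grasp_force: 0.0
```

Emit:
drive_tool(targets=[[-1, [0, 0, 0], [0, 0, 0]], [-1, [0, 0, 0], [0, 0, 0]], [-1, [0, 0, 0], [0, 0, 0]], [-1, [0, 0, 0], [0, 0, 0]], [-1, [0, 0, 0], [0, 0, 0]], [-1, [0, 0, 0], [0, 0, 0]], [-1, [0, 0, 0], [0, 0, 0]], [-1, [0, 0, 0], [0, 0, 0]], [-1, [0, 0, 0], [0, 0, 0]], [-1, [0, 0, 0], [0, 0, 0]]])

```text
t: 26.43
ee_pos: [0.6097, -0.3635, 0.3037]
tool_rot: [0.578, 0.816, 0.0, 0.0]
contact_force: [0.5, 0.5, -0.8]
finger_gap: 0.0004
grasp_force: 0.0
```

Run:
```python
from fit import *
cf([.5828,-.2875],109.35);wrist('w9');save('scene','sc9')
import fit as F
b=(170,360,0,200);s=np.load('pics/w9.npz');m=mask('w9','lime',b)[b[2]:b[3],b[0]:b[1]]
for th in(0,.03,.06,.1,.15,.25): print(th,round(np.abs(render('lime',[.5828,-.2875,0,1.9085,th],(s['mtx'],s['world_to_cam']),m.shape,np.array([b[0],b[2]]))-m).sum()/m.sum(),3))
a=cv2.imread('pics/w9.png')[0:225,100:420];b=cv2.imread('pics/sc9.png')[140:255,130:390]
a=cv2.resize(a,(370,260));b=cv2.resize(b,None,fx=2.9,fy=2.9,interpolation=2)
a=cv2.copyMakeBorder(a,0,0,0,b.shape[1]-370,cv2.BORDER_CONSTANT);cv2.imwrite('pics/chk9.png',np.vstack([a,b]))
```

```text
t 26.43 case xyz mm [-8.060e+01 -2.000e-01  3.037e+02] F [ 0.5  0.5 -0.8] psi 109.4
0 0.042
0.03 0.04
0.06 0.041
0.1 0.06
0.15 0.079
0.25 0.117
```

View pics/chk9.png

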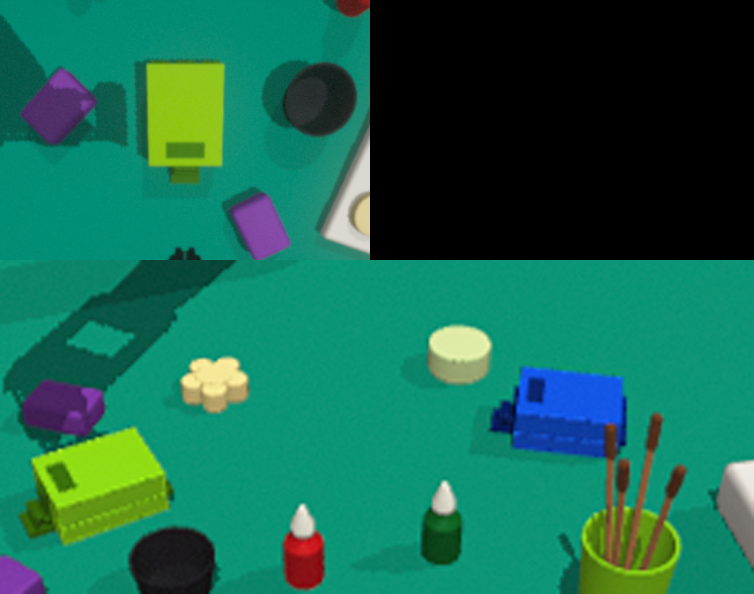

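Final view: the lime cover at (185,115) and the blue cover at (570,410) are both shut and holding by themselves. The bystanders are in place and the arm is clear, so I hand in.

```bash
python3 -c "
from workcell import sign_off
print(sign_off())"
```

```text
the job is handed in; nothing more can be done
None
```

I handed the job in at about 26 s, with the yellow soap flat in the blue case and both covers shut and holding on their own; the pink soap was centred in the lime case before I closed it, the bystanders look unmoved, and the hand-in gave no verdict.

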